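Pull home a suction slide gate behind its splash guard with a bent rod

ROBOT

A 6-joint arm with a two-finger parallel gripper is mounted at the origin on a cart in front of the work surface, level with it; the furniture and walls round the work are solid. World frame = base frame: x ahead of the robot, y to its left, z up, the work surface at z = 0. Lengths are in m, angles in rad, forces in N, time in s.
With the tool pointing down it reaches from about 0.275 to 0.875 m from the base axis. Payload 12.5 kg.
Tool frame: the origin (TCP) lies at the very end of the fingers, on their centre line; the grasp point (between the pads) lies 19 mm behind it; z points along the fingers, y is the line along which they close (so a half turn about z gives the same grasp; the last joint's range is limited). The gripper opens to 85 mm and grips with 20 to 120 N. Pads are 22 mm wide; open, the fingers measure 114 mm over their backs; the gripper's body (76 mm by 85 mm) begins 54 mm behind the grasp point. The pads swing forward as they close: fully open they stand 13 mm farther back than shut.
Start: joints at [-1.315, 0.351, 1.652, -0, 1.139, -0.085], TCP at [0.184, -0.518, 0.231] pointing down, gripper open.
Joint ranges: [-2.75, 2.75], [-0.79, 2.1], [0.01, 2.65], [-1.57, 4.71], [0.07, 3.14], [-2.87, 2.87]. Speed limits (rad/s): [2.22, 2.22, 2.79, 3.14, 3.14, 3.14].

INTERFACE

Orientations are given as a 3x3 rotation matrix whose columns are the frame's x, y, z axes.
In Python, from bench import manip gives the robot as it stands. Calls block until the motion is done:
- manip.move_ptp(position, orientation): joint-space move of the TCP to a pose.
- manip.move_l(position, attitude=None, max_speed=0.15): straight line of the TCP; attitude=None keeps the orientation; max_speed is the mean speed in m/s.
- manip.move_j(angles): joint-space move.
- manip.set_gripper(opening, effort=None): opening from 0.0 (shut) to 1.0 (fully open); effort is the grip in N (None keeps the last); returns when the fingers have stopped.
- manip.dwell(seconds).
- manip.inverse_kinematics(position, orientation): joint angles nearest the present ones, or None.
- manip.grab_frame(name): name is "scene" or "top"; returns (picture, depth): 420x560x3 uint8, red, green, blue; 420x560 float32, m along the optical axis (not along the pixel's ray), 0 where there is no reading.
- manip.get_calibration(name): a dict with "camera_matrix" (3x3 intrinsics, pixels), "R" (3x3) and "t" (3): a world point X has camera coordinates R X + t. Camera axes: x right, y down, z forward; pixel columns grow to the right and rows downward; lengths in m; the calibration is good to about 2 mm. A picture is of the moment at which its call begins. get_calibration takes no time and is no camera call.
A pose or a line that the arm cannot do raises manip.Unreachable and nothing moves.
- manip.sign_off(): hands the job in; it is judged then, once.
Trained networks look in the newest picture that a camera, given by its name, has taken for a name from the list of things; names that differ only in an ending like _2 or _b are one class to them, and where a whole thing is asked for, a point or a joint stands for the part that bears it (a point fixed in the world has none). Each returns a list of dicts, best first, with "confidence" (0 to 1); they miss things now and then, are a little off and sometimes report something else, mostly with a low value. They report only what shows in the picture. A call takes as long as a camera call.
- manip.look_for(camera, name): "at" ([x, y, z] in m, in world coordinates, good to about 4 mm: the middle of the surface that is visible of it).
Readings, each from a call of its own:
- manip.current_time(): time.
- manip.current_qpos(): joint angles.
- manip.current_joint_vel(): joint speeds.
- manip.current_joint_torque(): joint torques, N m.
- manip.current_ee_pos(): TCP position.
- manip.current_tcp_rot(): TCP orientation.
- manip.current_force(): force on the tool from outside, world axes, zero at the start.
- manip.current_ft_torque(): the same for the moment, N m.
- manip.current_grip_width(): opening from 0.0 (shut) to 1.0 (fully open).
- manip.current_grip_force(): force on a finger pad.
Only numpy, scipy, OpenCV 4.12 (cv2) and the standard library are available. Lean on these libraries where they do the work, as an engineer would, in place of code of your own. Each camera call takes 0.05 s, during which the arm holds its last target. There are 200 camera calls.

TASK

Take the bent rod out of its stand, reach over the splash guard with it and pull the red tab of the slide gate towards the guard until it is fully home - you must feel for its hidden stop. Keep it pressed against its stop with the rod at about 9 N for a second so that the seal beds in (never more than 18 N), then hang the rod back in both forks of its stand and let go. Work the tab with the rod only, do not bump the guard, and leave the tape, jar and plaster cast alone.

Things in the scene. Friction and masses are not known exactly. Their poses are not given: they have to be found in the camera images.
- rod_grip (a point): Centre of the blue grip of the loose bent steel rod (about 0.25 kg, balanced within 15 mm of the grip centre). The grip is a block 44 mm long (rod x), 16 mm wide (rod y), 24 mm high (rod z), flat sided: pinch it across its 16 mm from above. A 10 mm round rod runs through it along rod x: 70 mm backwards to a 20 mm blue ball, and 150 mm forwards (+x), where it bends square down (-z) to its tip. z is up while it hangs in the stand.
- rod_tip (a point): Lower end of the rod's bent leg (10 mm diameter, round end): 150 mm in front of (+x) and 85 mm below rod_grip, axes as rod_grip.
- stand: Fixed rod stand, wood foot 120 x 64 x 10 mm, origin at the centre of its underside. Two steel posts, 10 mm thick, stand 42 mm either side of the centre along its x; each ends in a fork open at the top, slot 14 mm wide, flared at the mouth, 133 mm high in all. The rod starts in it with rod x along stand x.
- stand_seat (a point): Point midway between the two forks where the rod's axis lies when seated: 115 mm above the worktop; the grip then hangs between the posts, with up to 15 mm of play along x. Axes as the stand.
- gate: Fixed slide gate, grey housing 125 x 84 mm, 26 mm high with its rails, black suction nipple at its back; origin at the centre of its underside, x points away from the guard. The aluminium splash guard stands across it at x = -50 mm: 4 mm thick, 96 mm wide, with side cheeks 70 mm high reaching back to x = -14 mm and a yellow edge along its top.
- guard: The splash guard of the gate (same origin and axes as the gate); its top edge is 90 mm above the worktop. Do not push on it.
- guard_top (a point): Middle of the guard's yellow top edge, 90 mm above the worktop.
- tab_back (a point): Middle of the far (+x, away from the guard) face of the red tab, 47 mm above the worktop; moves with the slide. The tab is upright, 34 mm wide (y), 6 mm thick, and reaches from 26 to 60 mm above the worktop. The face looks along the gate's +x; pull it along the gate's -x. It starts somewhere at gate x = 13 to 35 mm and is home at -7 to 5 mm, different each time.
- slide: The slide with its red tab (axes as the gate; its origin lies 35 mm in front of the tab's far face, along the gate's -x, at worktop height). It rubs with about 3 N and stays where it is left. Its hard stop is a screw hidden in the housing that is set differently each time, so where it is home (see tab_back) can only be felt: the pull rises well above the rubbing there and the tab no longer moves. At home the tab stands 35 to 47 mm behind the guard.
- rod: The bent rod (origin at the centre of the grip, as rod_grip).
- model_trimmer: Fixed tall cream model trimmer between the stand and the gate: it fills x > 0.42 for y from -0.08 to -0.32, with a low table in front and a body about 0.35 m high behind. Carry the rod past in front of it (x about 0.35) and high.
- plaster_vibrator: Fixed plaster vibrator, 104 mm high, beyond the gate (x from 0.52, y 0.05 to 0.18). To the left of it a wall pier rises to the ceiling (x > 0.44, y > 0.34).
- tape: Loose roll of masking tape lying flat, 96 mm across, 25 mm high; a bystander.
- jar: Loose jar with a dark red lid, 44 mm across, 50 mm high; a bystander.
- cast_a: Loose yellow plaster dental cast, 59 x 72 x 27 mm; a bystander.

How it is judged:
By the outcome, as a careful person would: the job done as asked, in the order asked, and still so for the second after the job is handed in, with the robot touching nothing.
It also fails if it takes over 66 s, if anything falls off the work surface, if the arm or the gripper's body presses on something with over 40 N, if the wrist force passes 120 N, or if a joint passes its speed limit or range.

## Working session

There is one attempt and no reset: what is moved stays moved. The work goes in short steps, each a Python script; the robot and the scene stay as the last script left them, time stands still between calls to the robot, and variables do not carry over. Pictures are saved under pics/ and viewed, at most 10 in all, crops included, and the job is handed in when it is done.

```bash
mkdir -p pics; ls; cat > h.py <<'E'
import numpy as np, cv2
from bench import manip as m
def snap(c,fn=None):
    p,d=m.grab_frame(c)
    if fn: cv2.imwrite('pics/'+fn,p[:,:,::-1])
    return p,d
def pts(c,d):
    k=m.get_calibration(c);K=np.array(k['camera_matrix']);R=np.array(k['R']);t=np.array(k['t'])
    v,u=np.mgrid[:d.shape[0],:d.shape[1]]
    X=np.stack([(u-K[0,2])/K[0,0]*d,(v-K[1,2])/K[1,1]*d,d],-1)
    return (X-t)@R
E
python3 - <<'E'
from h import *
for c in('scene','top'):
    p,d=snap(c,c+'0.png'); np.savez(c+'0.npz',p=p,X=pts(c,d),d=d)
    k=m.get_calibration(c); print(c,-np.array(k['R']).T@np.array(k['t']))
    for n in ('rod_grip','rod_tip','stand','gate','guard','guard_top','tab_back','slide','tape','jar','cast_a','rod','stand_seat'):
        try: r=m.look_for(c,n)
        except Exception as e: print(n,e);continue
        print(n,[(np.round(a['at'],3).tolist(),round(a['confidence'],2)) for a in r[:3]])
print(m.current_time())
E
```

```text
pics
scene [0.09509093 0.53390102 0.92086163]
rod_grip [([0.42, -0.398, 0.118], 0.76)]
rod_tip [([0.418, -0.404, 0.122], 0.62), ([0.427, 0.058, 0.024], 0.26)]
stand []
gate [([0.429, 0.058, 0.025], 0.6)]
guard [([0.432, 0.127, 0.058], 0.91)]
guard_top [([0.428, 0.13, 0.055], 0.65)]
tab_back [([0.434, 0.072, 0.03], 0.81)]
slide [([0.434, 0.07, 0.03], 0.59)]
tape [([0.526, 0.257, 0.029], 0.73), ([0.434, 0.073, 0.028], 0.59)]
jar [([0.743, 0.075, 0.044], 0.83)]
cast_a [([0.38, -0.179, 0.013], 0.62)]
rod [([0.421, -0.404, 0.12], 0.57)]
stand_seat [([0.418, -0.374, 0.032], 0.55), ([0.421, -0.405, 0.122], 0.31)]
top [ 0.47973339 -0.12244834  1.34040839]
rod_grip [([0.422, -0.398, 0.116], 0.65)]
rod_tip [([0.416, -0.403, 0.12], 0.87)]
stand [([0.429, -0.383, 0.012], 0.66), ([0.377, -0.174, 0.017], 0.26)]
gate [([0.436, 0.063, 0.025], 0.67)]
guard [([0.437, 0.123, 0.071], 0.56)]
guard_top [([0.434, 0.125, 0.071], 0.55)]
tab_back [([0.439, 0.072, 0.021], 0.46)]
slide [([0.434, 0.071, 0.026], 0.59)]
tape [([0.541, 0.257, 0.027], 0.74)]
jar [([0.745, 0.059, 0.055], 0.69)]
cast_a [([0.378, -0.178, 0.016], 0.83)]
rod [([0.421, -0.402, 0.125], 0.71)]
stand_seat [([0.432, -0.388, 0.012], 0.75)]
1.4
```

View pics/scene0.png

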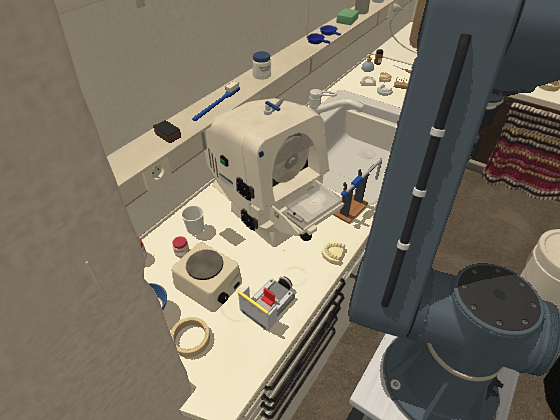

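View pics/top0.png

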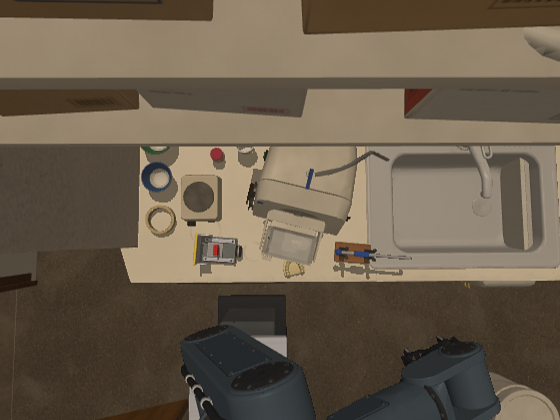

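The scene picture shows the gate with its yellow guard edge at (245,300) and red tab at (268,297). The stand with the blue grip is at (358,190), and the rod points away towards the sink, which is -y. The top picture agrees: guard edge at (196,250), tab (216,250), stand (352,253), rod leg end (408,258), so rod x and gate x both point roughly along -y. I'll measure these by colour and depth.

```bash
cat > meas.py <<'E'
from h import *
def blob(c,box,f,zr,p,X):
    u0,v0,u1,v1=box
    h=cv2.cvtColor(p,cv2.COLOR_RGB2HSV)[v0:v1,u0:u1].astype(int);Y=X[v0:v1,u0:u1]
    k=f(h[...,0],h[...,1],h[...,2])&(Y[...,2]>zr[0])&(Y[...,2]<zr[1])
    return Y[k]
def rep(n,P):
    if len(P)<4: print(n,len(P));return
    q=np.percentile(P,[5,50,95],axis=0); xy=P[:,:2]-P[:,:2].mean(0); w,V=np.linalg.eigh(xy.T@xy)
    print(n,len(P),'med',q[1].round(4),'lo',q[0].round(4),'hi',q[2].round(4),'dir',V[:,1].round(3))
E
python3 - <<'E'
from meas import *
red=lambda h,s,v:((h<6)|(h>174))&(s>170)&(v>90)
yel=lambda h,s,v:(h>22)&(h<33)&(s>170)&(v>100)
blu=lambda h,s,v:(h>100)&(h<125)&(s>150)&(v>50)
wood=lambda h,s,v:(h>3)&(h<20)&(s>120)
anyc=lambda h,s,v:s>=0
B={'scene':dict(gate=(225,270,305,335),st=(325,140,395,230)),'top':dict(gate=(185,225,250,275),st=(325,235,425,285))}
for c in B:
    z=np.load(c+'0.npz');p,X=z['p'],z['X']
    rep(c+' tab',blob(c,B[c]['gate'],red,(.0,.2),p,X))
    rep(c+' yel',blob(c,B[c]['gate'],yel,(.0,.2),p,X))
    rep(c+' top>84',blob(c,B[c]['gate'],anyc,(.084,.12),p,X))
    rep(c+' gatebody',blob(c,B[c]['gate'],anyc,(.017,.033),p,X))
    rep(c+' blue',blob(c,B[c]['st'],blu,(.09,.2),p,X))
    rep(c+' rod>.1',blob(c,B[c]['st'],anyc,(.1,.15),p,X))
    rep(c+' wood',blob(c,B[c]['st'],wood,(.0,.03),p,X))
    for n in('gate','st'):
        u0,v0,u1,v1=B[c][n]; print(cv2.imwrite(f'pics/{c}_{n}.png',cv2.resize(p[v0:v1,u0:u1,::-1],None,fx=4,fy=4,interpolation=cv2.INTER_NEAREST)))
a=[cv2.imread(f'pics/{c}_{n}.png') for c in B for n in('gate','st')]
W=np.zeros((600,800,3),np.uint8)
W[:260,:320]=a[0][:260,:320];W[:360,400:680]=a[1][:360,:280]
W[270:470,:260]=a[2][:200,:260];W[370:570,380:780]=a[3][:200,:400]
cv2.imwrite('pics/mont.png',W)
print(m.get_calibration('top')['camera_matrix'])
E
```

```text
scene tab 146 med [0.4357 0.0689 0.0367] lo [0.4216 0.0647 0.0282] hi [0.4515 0.0798 0.0599] dir [-0.999  0.051]
scene yel 6 med [0.4361 0.1284 0.0872] lo [0.4025 0.1256 0.0863] hi [0.484  0.1314 0.09  ] dir [-0.998  0.063]
scene top>84 207 med [0.4708 0.1254 0.0897] lo [0.3997 0.087  0.0857] hi [0.5454 0.1327 0.0949] dir [-0.966  0.257]
scene gatebody 966 med [0.4326 0.0621 0.0239] lo [0.3957 0.0076 0.0179] hi [0.4884 0.1297 0.0313] dir [0.345 0.939]
scene blue 91 med [ 0.424  -0.372   0.1244] lo [ 0.4177 -0.4011  0.1124] hi [ 0.433  -0.308   0.1286] dir [0.097 0.995]
scene rod>.1 364 med [ 0.4209 -0.3837  0.12  ] lo [ 0.4081 -0.516   0.1055] hi [ 0.4412 -0.3085  0.1339] dir [0.058 0.998]
scene wood 319 med [ 0.4127 -0.373   0.0099] lo [ 0.3945 -0.4277  0.0061] hi [ 0.4484 -0.3211  0.0134] dir [0.153 0.988]
True
True
top tab 41 med [0.4406 0.0728 0.034 ] lo [0.4256 0.0621 0.0279] hi [0.4537 0.0796 0.0629] dir [-0.964  0.268]
top yel 4 med [0.4039 0.1326 0.0879] lo [0.3997 0.1225 0.0874] hi [0.4767 0.1326 0.0891] dir [-0.991  0.135]
top top>84 85 med [0.4427 0.1264 0.09  ] lo [0.397  0.121  0.0859] hi [0.4856 0.1322 0.0942] dir [-0.997  0.074]
top gatebody 884 med [0.4372 0.0638 0.0236] lo [0.4012 0.0111 0.0181] hi [0.4733 0.1207 0.0307] dir [0.052 0.999]
top blue 66 med [ 0.4291 -0.3781  0.1272] lo [ 0.423  -0.402   0.1214] hi [ 0.4383 -0.3096  0.1312] dir [0.104 0.995]
top rod>.1 385 med [ 0.4229 -0.403   0.122 ] lo [ 0.4099 -0.518   0.1119] hi [ 0.4385 -0.315   0.1329] dir [0.09  0.996]
top wood 395 med [ 0.4374 -0.3802  0.0105] lo [ 0.3978 -0.4317  0.006 ] hi [ 0.4576 -0.3254  0.0152] dir [0.081 0.997]
True
True
[[398.31896393   0.         278.43454606]
 [  0.         398.31896393 207.10827221]
 [  0.           0.           1.        ]]
```

View pics/mont.png

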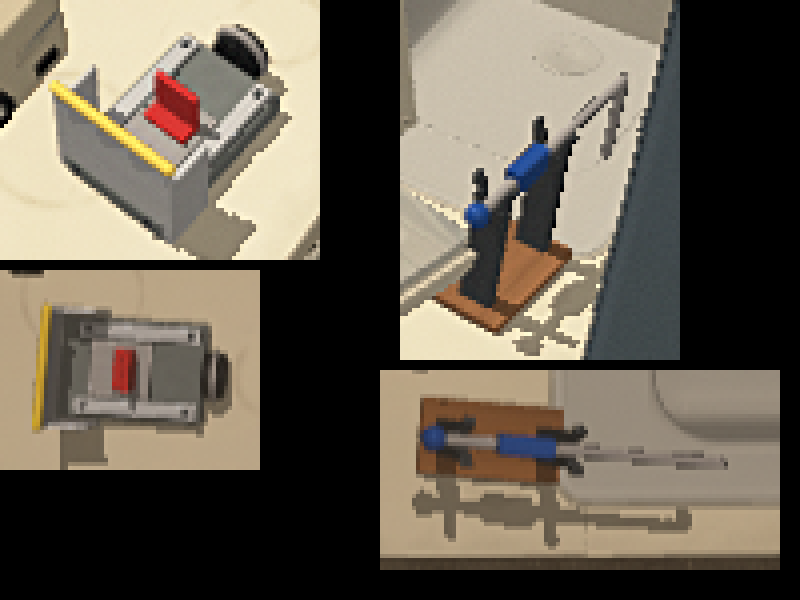

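The crops show the grip hanging against the front fork (top crop, about (525,445)), the ball (433,438), the wood foot, the yellow guard edge (42,365) and the red tab (123,370). Next I'll refine these with colour masks projected onto planes of known height from both views, checked against the sizes given.

```bash
cat >> meas.py <<'E'
def plane(c,p,box,f,z):
    k=m.get_calibration(c);K=np.array(k['camera_matrix']);R=np.array(k['R']);C=-R.T@np.array(k['t'])
    u0,v0,u1,v1=box;h=cv2.cvtColor(p,cv2.COLOR_RGB2HSV)[v0:v1,u0:u1].astype(int)
    mk=f(h[...,0],h[...,1],h[...,2]).astype(np.uint8)
    out=[]
    n,l,st,ce=cv2.connectedComponentsWithStats(mk)
    for i in np.argsort(-st[1:,4])[:2]+1:
        v,u=np.nonzero(l==i)
        r=np.stack([(u+u0-K[0,2])/K[0,0],(v+v0-K[1,2])/K[1,1],np.ones(len(u))],-1)@R
        out.append((C+r*((z-C[2])/r[:,2])[:,None])[:,:2])
    return out
def rect(n,P):
    (c,s,a)=cv2.minAreaRect((P*1000).astype(np.float32)); print(n,len(P),'rect c',np.round(c,1),'size',np.round(s,1),'ang',round(a,1),'mean',(P.mean(0)*1000).round(1))
E
python3 - <<'E'
from meas import *
yel=lambda h,s,v:(h>20)&(h<35)&(s>140)&(v>90)
blu=lambda h,s,v:(h>100)&(h<125)&(s>130)&(v>40)
wood=lambda h,s,v:(h>3)&(h<18)&(s>125)
red=lambda h,s,v:((h<6)|(h>174))&(s>150)&(v>80)
B={'scene':dict(gate=(225,270,305,335),st=(325,140,385,230)),'top':dict(gate=(185,225,250,275),st=(325,235,425,285))}
for c in B:
    z=np.load(c+'0.npz');p,X=z['p'],z['X']
    for i,P in enumerate(plane(c,p,B[c]['gate'],yel,.09)[:1]): rect(c+' yel',P)
    for i,P in enumerate(plane(c,p,B[c]['st'],wood,.01)): rect(c+' wood',P)
    for i,P in enumerate(plane(c,p,B[c]['st'],blu,.127 if c=='top' else .121)): rect(c+' blue',P)
    P=blob(c,B[c]['st'],blu,(.1,.14),p,X); G=P[P[:,1]<-.35];rep(c+' grip3d',G);rep(c+' ball3d',P[P[:,1]>-.335])
    P=blob(c,B[c]['gate'],red,(.045,.07),p,X); rep(c+' tab',P)
    P=blob(c,B[c]['st'],lambda h,s,v:s>=0,(.105,.125),p,X);P=P[(P[:,1]<-.43)]; rep(c+' leg',P)
E
```

```text
scene yel 110 rect c [441.3 128.7] size [ 8.  96.7] ang 85.6 mean [439.4 128.8]
scene wood 313 rect c [ 423.8 -375.1] size [121.6  61.5] ang 85.5 mean [ 415.8 -370.8]
scene blue 72 rect c [ 422.2 -383.3] size [55.1 21.7] ang 86.7 mean [ 422.6 -383.6]
scene blue 27 rect c [ 430.2 -311.9] size [11.9 27.2] ang 27.7 mean [ 429.4 -310.6]
scene grip3d 70 med [ 0.4205 -0.3819  0.1254] lo [ 0.417  -0.4024  0.1086] hi [ 0.4297 -0.364   0.1287] dir [0.095 0.995]
scene ball3d 27 med [ 0.43   -0.3111  0.1197] lo [ 0.4239 -0.3191  0.1135] hi [ 0.4369 -0.3056  0.1265] dir [-0.391  0.92 ]
scene tab 59 med [0.435  0.0677 0.0561] lo [0.4214 0.064  0.0459] hi [0.451  0.0703 0.062 ] dir [-0.998  0.066]
scene leg 75 med [ 0.4155 -0.4827  0.1188] lo [ 0.4091 -0.5295  0.1141] hi [ 0.4219 -0.4356  0.1215] dir [0.099 0.995]
top yel 78 rect c [442.8 126.5] size [ 7.5 93.6] ang 85.8 mean [442.6 126.5]
top wood 218 rect c [ 445.5 -381.1] size [117.7  24.7] ang 85.3 mean [ 447.  -381.4]
top wood 179 rect c [ 407.  -377.4] size [117.6  21.8] ang 84.5 mean [ 404.9 -377.5]
top blue 63 rect c [ 427.  -385.4] size [40.3 13.2] ang 85.3 mean [ 427.  -386.3]
top blue 22 rect c [ 435.5 -314.2] size [12.2 12.1] ang 89.7 mean [ 434.7 -314.3]
top grip3d 62 med [ 0.4262 -0.3866  0.1273] lo [ 0.42   -0.4044  0.1239] hi [ 0.4322 -0.3662  0.1313] dir [0.093 0.996]
top ball3d 22 med [ 0.4354 -0.3148  0.1234] lo [ 0.4293 -0.3206  0.1195] hi [ 0.4412 -0.309   0.1288] dir [-0.564  0.826]
top tab 20 med [0.4399 0.065  0.0604] lo [0.4254 0.0618 0.0566] hi [0.4539 0.0684 0.0631] dir [-0.995  0.102]
top leg 111 med [ 0.4162 -0.4806  0.1198] lo [ 0.4099 -0.5316  0.1151] hi [ 0.4225 -0.4345  0.1235] dir [0.09  0.996]
```

```bash
cat >> h.py <<'E'
def tool(yaw_vec,s=1):   # tool x = s*rod x, z down
    x=s*np.array([*yaw_vec,0.])/np.linalg.norm(yaw_vec); z=np.array([0,0,-1.]); return np.stack([x,np.cross(z,x),z],-1)
RX=np.array([-.093,-.9957]); GX=np.array([-.075,-.997])
E
python3 - <<'E'
from h import *
print(m.current_tcp_rot())
for s in(1,-1):
    for P,v in (([.426,-.385,.22],RX),([.426,-.385,.096],RX),([.426,-.385,.3],RX),([.34,-.385,.3],RX),([.34,.2,.3],GX),([.45,.21,.3],GX),([.45,.21,.1],GX)):
        q=m.inverse_kinematics(P,tool(v,s)); print(s,P,None if q is None else np.round(q,2))
E
```

```text
[[ 9.42478799e-01  3.34265933e-01  2.82009332e-07]
 [ 3.34265933e-01 -9.42478799e-01 -6.36734106e-07]
 [ 5.29492961e-08  6.94374508e-07 -1.00000000e+00]]
1 [0.426, -0.385, 0.22] [-0.82  0.41  1.6  -0.    1.14  2.42]
1 [0.426, -0.385, 0.096] [-0.82  0.56  1.7  -0.    0.88  2.42]
1 [0.426, -0.385, 0.3] [-0.82  0.34  1.5  -0.    1.31  2.42]
1 [0.34, -0.385, 0.3] [-0.94  0.22  1.65 -0.    1.27  2.3 ]
1 [0.34, 0.2, 0.3] [ 0.41 -0.02  1.92 -0.    1.24 -2.65]
1 [0.45, 0.21, 0.3] [ 0.34  0.19  1.7  -0.    1.26 -2.72]
1 [0.45, 0.21, 0.1] [ 0.34  0.44  1.9  -0.    0.8  -2.72]
-1 [0.426, -0.385, 0.22] [-0.82  0.41  1.6  -0.    1.14 -0.72]
-1 [0.426, -0.385, 0.096] [-0.82  0.56  1.7  -0.    0.88 -0.72]
-1 [0.426, -0.385, 0.3] [-0.82  0.34  1.5  -0.    1.31 -0.72]
-1 [0.34, -0.385, 0.3] [-0.94  0.22  1.65 -0.    1.27 -0.84]
-1 [0.34, 0.2, 0.3] [ 0.41 -0.02  1.92 -0.    1.24  0.49]
-1 [0.45, 0.21, 0.3] [ 0.34  0.19  1.7  -0.    1.26  0.42]
-1 [0.45, 0.21, 0.1] [ 0.34  0.44  1.9  -0.    0.8   0.42]
```

```bash
python3 - <<'E'
from h import *
R=tool(RX,-1)
m.move_ptp([.426,-.385,.22],R); m.set_gripper(.55,40)
print('open',m.current_time(),m.current_force().round(2))
m.move_l([.426,-.385,.096],max_speed=.12)
print('down',m.current_force().round(2))
m.set_gripper(0,30)
print('grip',m.current_grip_width(),m.current_grip_force(),m.current_force(),m.current_ft_torque())
p,d=snap('top','g1.png');np.savez('top1.npz',p=p,X=pts('top',d))
p,d=snap('scene');np.savez('scene1.npz',p=p,X=pts('scene',d))
cv2.imwrite('pics/g1s.png',cv2.resize(p[100:250,280:430,::-1],None,fx=3.8,fy=3.8))
print(m.current_time())
E
```

```text
open 2.9417 [-0.13  0.42  0.54]
down [-0.    0.43  0.14]
grip 0.17666038693857292 33.21472764015198 [0.14627167 0.3659449  3.83471309] [ 0.14377998 -0.00933859 -0.07781384]
4.6
```

View pics/g1s.png

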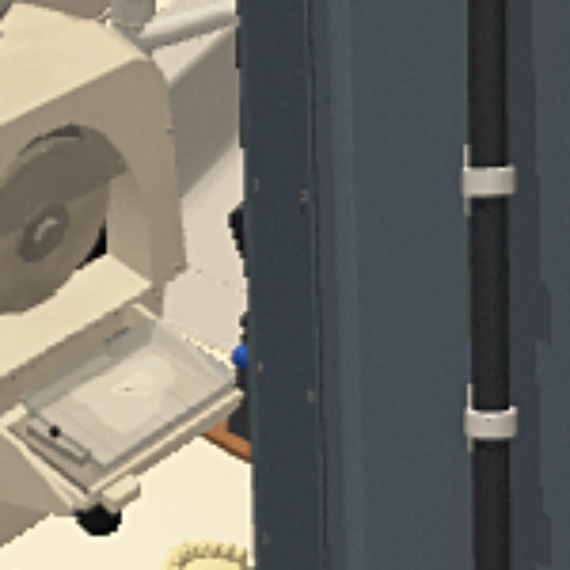

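The arm hides the stand in this view: only the ball shows, at (240,355). The width reading of 15 mm matches a hold across the 16 mm grip. I'll tighten, lift, check the weight and carry the rod over.

```bash
python3 - <<'E'
from h import *
R=tool(RX,-1);G=tool(GX,-1)
m.set_gripper(0,120); print(m.current_force().round(2),m.current_ft_torque().round(2),m.current_grip_width())
m.move_l([.426,-.385,.14],max_speed=.06); m.dwell(.2);print(m.current_force().round(2),m.current_ft_torque().round(2))
m.move_l([.426,-.385,.28],max_speed=.2)
m.move_l([.34,-.37,.30],max_speed=.25)
m.move_l([.34,.19,.30],G,max_speed=.28)
# tip at gate x 31 => leg; guard middle (.442,.1275) is gate x=-50
org=np.array([.442,.1275])+.05*GX; tip=org+.031*GX; g=tip-.15*GX; print('grip target',g)
m.move_l([*g,.24],max_speed=.2)
m.dwell(.3);F=m.current_force();print(F.round(2),m.current_ft_torque().round(2),m.current_time())
for c in('top','scene'):
    p,d=snap(c);np.savez(c+'2.npz',p=p,X=pts(c,d))
    y,x=(215,170) if c=='top' else (210,200)
    cv2.imwrite(f'pics/{c}2.png',cv2.resize(p[y-5:y+125,x:x+150,::-1],None,fx=4.5,fy=4.5,interpolation=cv2.INTER_NEAREST))
E
```

```text
[-0.19 -1.    6.63] [ 0.05 -0.09  0.04] 0.16850079087378858
[ 0.05 -0.51 -1.42] [-0.02  0.02  0.03]
grip target [0.447175 0.196293]
[ 1.02 -0.4  -1.98] [-0.06  0.03  0.01] 10.475
```

View pics/scene2.png

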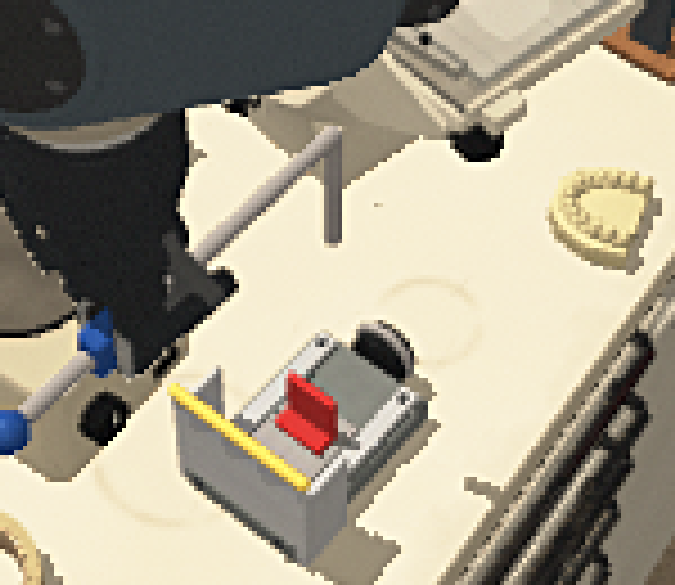

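View pics/top2.png

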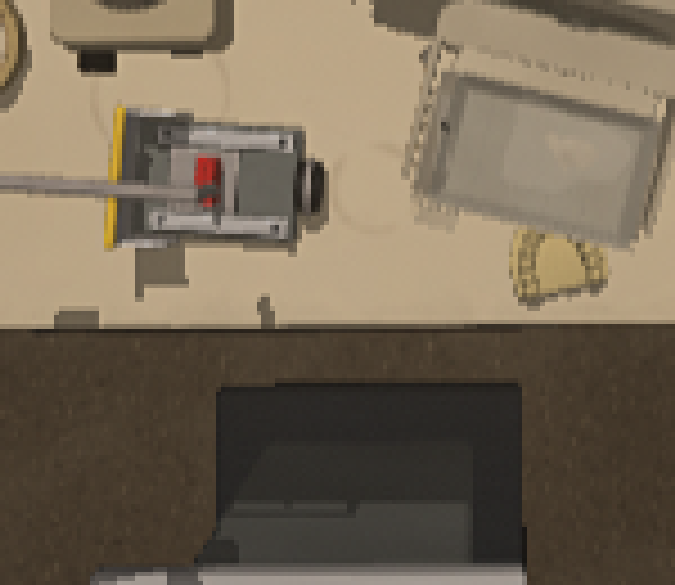

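The rod is in the gripper with its leg hanging vertical. In the scene crop the leg runs from (335,135) to (335,240); in the top crop the rod lies over the guard and tab at (210,190). I'll measure the tip and leg in 3D from both views.

```bash
python3 - <<'E'
from meas import *
anyc=lambda h,s,v:s>=0
z=np.load('scene2.npz')
P=blob('scene',(240,228,280,262),anyc,(.12,.30),z['p'],z['X']);P=P[(P[:,1]<.15)&(P[:,1]>0)&(abs(P[:,0]-.44)<.04)]
rep('scene all',P); leg=P[P[:,2]<.24]; rep('leg',leg); print(leg[:,2].min(),np.sort(leg[:,2])[:6]);
print('leg tilt dy/dz,dx/dz',np.polyfit(leg[:,2],leg[:,1],1)[0],np.polyfit(leg[:,2],leg[:,0],1)[0])
h=P[P[:,2]>.252];rep('bar',h);print('slope z/y',np.polyfit(h[:,1],h[:,2],1))
z=np.load('top2.npz')
P=blob('top',(170,245,225,270),anyc,(.12,.32),z['p'],z['X']); rep('top bar',P[P[:,1]<.16]); P=P[P[:,1]<.16]
print(np.sort(P[:,1])[:5],np.polyfit(P[:,1],P[:,2],1),np.polyfit(P[:,1],P[:,0],1))
for c,b in(('top',(185,225,250,275)),('scene',(225,270,305,335))):
    z=np.load(c+'2.npz')
    rep(c+' tab',blob(c,b,lambda h,s,v:((h<6)|(h>174))&(s>150)&(v>80),(.04,.07),z['p'],z['X']))
print(m.current_ee_pos())
E
```

```text
scene all 277 med [0.4366 0.0747 0.2615] lo [0.4318 0.0461 0.1916] hi [0.4436 0.1398 0.2649] dir [0.083 0.997]
leg 69 med [0.4334 0.0498 0.2078] lo [0.4317 0.0457 0.1803] hi [0.4376 0.0519 0.2364] dir [0.707 0.707]
0.17507651467244328 [0.17507651 0.17822996 0.17914395 0.17994187 0.18092942 0.18147464]
leg tilt dy/dz,dx/dz 0.012095105504291994 -0.0060476574810736415
bar 194 med [0.438  0.0962 0.2626] lo [0.433  0.0493 0.2584] hi [0.4441 0.1414 0.2651] dir [0.078 0.997]
slope z/y [0.0081412  0.26146156]
top bar 178 med [0.4399 0.0972 0.2633] lo [0.4342 0.0422 0.2318] hi [0.4455 0.1535 0.2674] dir [0.071 0.997]
[0.04092008 0.04123666 0.04146592 0.04152911 0.04159365] [0.14230616 0.2463071 ] [0.07061855 0.4333058 ]
top tab 12 med [0.4462 0.0648 0.0605] lo [0.4312 0.0619 0.0554] hi [0.4541 0.0655 0.0638] dir [-0.999  0.043]
scene tab 69 med [0.4355 0.0677 0.0545] lo [0.4209 0.0643 0.042 ] hi [0.4509 0.0695 0.0619] dir [-0.998  0.063]
[0.44702213 0.19636212 0.24031798]
```

The leg axis measures y≈0.046, x≈0.436, with the tip at z≈0.175, as expected. That leaves about 11 mm to the tab's back face (y≈0.062). Next: descend, then pull in small steps while watching the force.

```bash
cat > pull.py <<'E'
from h import *
e=m.current_ee_pos(); g=e[:2].copy()
def go(s,z,v): m.move_l([*(g-s*GX),z],max_speed=v)
m.dwell(.2); F0=np.mean([m.current_force() for _ in range(5)],0)
go(0,.14,.15); print((m.current_force()-F0).round(2)); go(0,.105,.06); m.dwell(.15)
F0b=m.current_force(); print('low',(F0b-F0).round(2),m.current_time())
if abs(F0b-F0).max()>2.5: raise SystemExit('contact')
F0=F0b; D=np.array([*GX,0])
def f():
    m.dwell(.04); return float((m.current_force()-F0)@D)
s=0.;log=[];bad=0
while s<.042:
    s+=.001; go(s,.105,.03); x=f(); log.append((round(s*1e3,1),round(x,1)))
    if x>5.5: break
n=0;hold=0;t=None
while n<60 and s<.044:
    x=f();n+=1; now=m.current_time(); log.append((round(s*1e3,2),round(x,1),round(now,2)))
    if 8<x<10.5 and t is None: t=now
    if x<7.5 or x>11: t=None
    if t and now-t>1.4: break
    if x>10: s-=.0001; go(s,.105,.01)
    elif x<8.4: s+=(.0003 if x<7 else .00012); go(s,.105,.01)
print(log); print('force',(m.current_force()-F0).round(2),m.current_ft_torque().round(2),m.current_time(),s,m.current_ee_pos())
for c in('top','scene'):
    p,d=snap(c);np.savez(c+'3.npz',p=p,X=pts(c,d))
    if c=='scene': cv2.imwrite('pics/scene3.png',cv2.resize(p[230:340,180:310,::-1],None,fx=5,fy=5,interpolation=cv2.INTER_NEAREST))
E
python3 pull.py
```

```text
[0.62 0.14 0.19]
low [1.03 1.4  0.65] 12.475
[(1.0, 0.6), (2.0, 1.9), (3.0, -0.3), (4.0, -0.6), (5.0, 0.1), (6.0, 0.3), (7.0, -0.2), (8.0, 1.2), (9.0, 0.5), (10.0, 0.4), (11.0, 0.2), (12.0, 2.6), (13.0, 3.3), (14.0, 3.6), (15.0, 2.6), (16.0, 2.3), (17.0, 2.8), (18.0, 2.0), (19.0, 3.0), (20.0, 1.7), (21.0, 2.3), (22.0, 1.9), (23.0, 2.2), (24.0, 2.3), (25.0, 2.7), (26.0, 3.5), (27.0, 2.7), (28.0, 3.6), (29.0, 3.4), (30.0, 3.1), (31.0, 2.7), (32.0, 2.9), (33.0, 6.8), (33.0, 7.6, 22.14), (33.12, 7.9, 22.43), (33.24, 9.0, 22.73), (33.24, 8.0, 22.77), (33.36, 7.6, 23.06), (33.48, 9.0, 23.35), (33.48, 9.9, 23.39), (33.48, 10.3, 23.43), (33.38, 8.5, 23.73), (33.38, 9.5, 23.77), (33.38, 9.9, 23.81), (33.38, 9.0, 23.85), (33.38, 9.3, 23.89), (33.38, 8.7, 23.93), (33.38, 9.8, 23.98), (33.38, 9.4, 24.02), (33.38, 8.7, 24.06), (33.38, 9.2, 24.1), (33.38, 8.7, 24.14)]
force [-0.49 -8.65 -3.51] [-1.55 -0.08  0.08] 24.1417 0.03338000000000003 [0.44918622 0.22884283 0.10458508]
```

View pics/scene3.png

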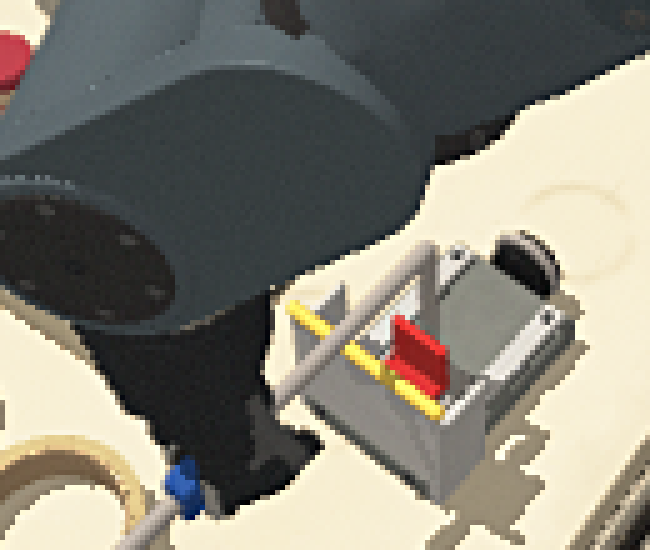

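The scene crop shows the leg behind the red tab (430,290), the tab drawn towards the guard, and the bar passing over the yellow edge at (370,350). I'll check how far the bar clears the guard, its slope, and where the tab now stands.

```bash
python3 - <<'E'
from meas import *
anyc=lambda h,s,v:s>=0
for c,b in(('top',(170,225,250,275)),('scene',(225,270,305,335))):
    z=np.load(c+'3.npz')
    rep(c+' tab',blob(c,b,lambda h,s,v:((h<6)|(h>174))&(s>150)&(v>80),(.04,.07),z['p'],z['X']))
    P=blob(c,b,anyc,(.1,.16),z['p'],z['X']);P=P[(P[:,1]<.19)&(abs(P[:,0]-.443)<.03)]
    rep(c+' bar',P)
    if len(P)>5:
        P=P[P[:,1]>.085]; print(np.polyfit(P[:,1],P[:,2],1)[0],[ (y,P[abs(P[:,1]-y)<.006,2].max().round(4)) for y in(.09,.11,.1275,.145) if (abs(P[:,1]-y)<.006).any()])
m.dwell(.02);print(m.current_force().round(2),m.current_time())
E
```

```text
top tab 12 med [0.4464 0.0857 0.061 ] lo [0.4258 0.0842 0.059 ] hi [0.4543 0.0879 0.0631] dir [-1.   -0.02]
top bar 136 med [0.4421 0.1295 0.1278] lo [0.4362 0.0765 0.1227] hi [0.448  0.1825 0.1318] dir [0.071 0.998]
0.006310852307382223 [(0.09, np.float64(0.1304)), (0.11, np.float64(0.1311)), (0.1275, np.float64(0.1302)), (0.145, np.float64(0.1296))]
scene tab 67 med [0.4371 0.0885 0.0562] lo [0.4231 0.0846 0.0407] hi [0.4521 0.0906 0.0615] dir [-0.996  0.084]
scene bar 203 med [0.4406 0.1292 0.1268] lo [0.4351 0.0799 0.1114] hi [0.4464 0.1806 0.1296] dir [0.071 0.997]
-0.001370790656518999 [(0.09, np.float64(0.1325)), (0.11, np.float64(0.1296)), (0.1275, np.float64(0.1315)), (0.145, np.float64(0.1291))]
[ 0.   -8.01 -5.23] 24.2583
```

The bar is level and 27 mm above the guard edge, and the tab moved 21 mm to about 44 mm behind the guard, which is inside the home range. I'll hold a little longer, then back off and return to the stand.

```bash
python3 - <<'E'
from h import *
R=tool(RX,-1)
for _ in range(10): m.dwell(.1); print(m.current_force()[1].round(1),end=' ')
e=m.current_ee_pos(); b=e[:2]+.012*GX
m.move_l([*b,e[2]],max_speed=.04); print('\nfree',m.current_force().round(2))
m.move_l([*b,.30],max_speed=.2)
m.move_l([.34,.19,.30],max_speed=.25); m.move_l([.34,-.37,.30],R,max_speed=.28); m.move_l([.426,-.385,.28],max_speed=.2)
m.move_l([.426,-.385,.16],max_speed=.15); m.dwell(.25); F0=m.current_force(); print('hover',F0.round(2),m.current_time())
for z in np.r_[.13,.12,.113,.107,.102,np.arange(.100,.0935,-.001)]:
    m.move_l([.426,-.385,z],max_speed=.05); m.dwell(.05); dF=m.current_force()-F0; print(round(z,4),dF.round(1),m.current_ft_torque().round(2))
    if dF[2]>3 or np.abs(dF[:2]).max()>5: break
print(m.current_time())
p,d=snap('top'); cv2.imwrite('pics/top4.png',cv2.resize(p[205:305,290:430,::-1],None,fx=5,fy=5,interpolation=cv2.INTER_NEAREST)); np.savez('top4.npz',p=p,X=pts('top',d))
E
```

```text
-8.6 -7.5 -7.2 -9.1 -8.5 -8.5 -9.2 -8.7 -9.1 -8.9 
free [ 0.14  0.81 -1.76]
hover [-0.38 -0.16 -2.52] 31.4083
0.13 [ 0.8 -0.4  0.3] [-0.1  -0.05 -0.03]
0.12 [-0.1 -0.3  0.4] [-0.05  0.01  0.06]
0.113 [1.  0.5 0. ] [-0.06  0.    0.03]
0.107 [0.1 0.2 0.5] [-0.06  0.   -0.06]
0.102 [0.1 0.1 0.6] [-0.03 -0.   -0.02]
0.1 [ 0.1 -0.2  0. ] [ 0.01  0.01 -0.  ]
0.099 [1.  0.8 0.6] [-0.06 -0.02  0.01]
0.098 [ 0.2 -0.9  0.7] [-0.01  0.01 -0.04]
0.097 [ 1.4 -0.4  0.5] [-0.04  0.   -0.03]
0.096 [-2.6  2.7  9.3] [0.41 0.41 0.01]
35.0667
```

View pics/top4.png

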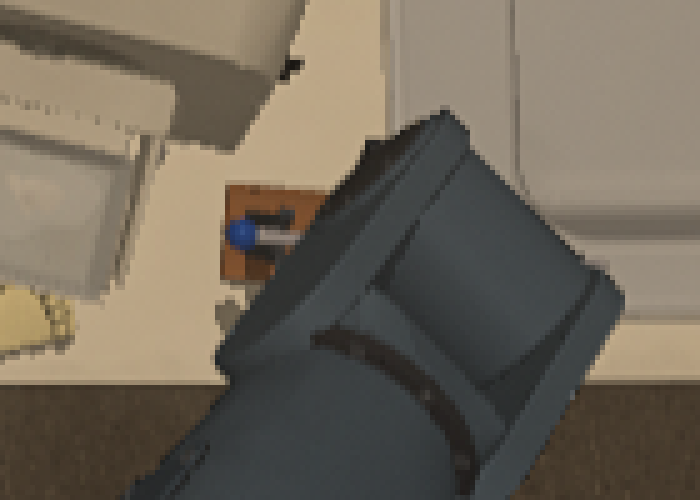

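The top crop shows the ball at (243,235) and the rod lying in the rear fork slot. The vertical contact came at the original height. Releasing now, then withdrawing.

```bash
python3 - <<'E'
from meas import *
m.move_l([.426,-.385,.0965],max_speed=.02); m.set_gripper(0,25); print(m.current_force().round(1))
m.set_gripper(.5); print(m.current_force().round(1))
m.move_l([.426,-.385,.22],max_speed=.12); m.move_ptp([.30,-.45,.28],tool(RX,-1)); m.dwell(.2)
print(m.current_time(),m.current_force().round(1))
blu=lambda h,s,v:(h>100)&(h<125)&(s>130)&(v>40); anyc=lambda h,s,v:s>=0
ims=[]
for c,b in(('top',(325,235,425,285)),('scene',(325,140,385,230))):
    p,d=snap(c);X=pts(c,d);P=blob(c,b,blu,(.09,.15),p,X); rep(c+' grip',P[P[:,1]<-.35]);rep(c+' ball',P[P[:,1]>-.335])
    P=blob(c,b,anyc,(.1,.135),p,X);P=P[P[:,1]<-.43];rep(c+' bar',P)
    bb=(185,225,250,275) if c=='top' else (225,270,305,335)
    rep(c+' tab',blob(c,bb,lambda h,s,v:((h<6)|(h>174))&(s>150)&(v>80),(.04,.07),p,X))
    u0,v0,u1,v1=b;ims.append(cv2.resize(p[v0-10:v0+90,u0-15:u0+95,::-1],(400,364),interpolation=cv2.INTER_NEAREST))
cv2.imwrite('pics/end.png',np.hstack(ims))
E
```

```text
[-1.8  1.4  4.8]
[ 0.2 -0.3  0. ]
38.0083 [ 0.1 -0.3  0.4]
top grip 62 med [ 0.4262 -0.3869  0.1279] lo [ 0.4201 -0.405   0.1242] hi [ 0.4322 -0.3665  0.1302] dir [0.102 0.995]
top ball 22 med [ 0.4352 -0.3148  0.1237] lo [ 0.4293 -0.3208  0.1184] hi [ 0.4411 -0.3088  0.1288] dir [-0.459  0.888]
top bar 116 med [ 0.4164 -0.4823  0.1201] lo [ 0.4099 -0.5317  0.1148] hi [ 0.4232 -0.4368  0.1236] dir [0.093 0.996]
top tab 20 med [0.44   0.0861 0.0604] lo [0.4259 0.0836 0.0561] hi [0.4543 0.0879 0.0646] dir [-1.    -0.004]
scene grip 69 med [ 0.4209 -0.3821  0.1258] lo [ 0.4178 -0.4013  0.1099] hi [ 0.4307 -0.3642  0.1284] dir [0.086 0.996]
scene ball 26 med [ 0.4293 -0.3098  0.1207] lo [ 0.4245 -0.3191  0.1113] hi [ 0.4353 -0.3064  0.1253] dir [0.558 0.83 ]
scene bar 28 med [ 0.4194 -0.4529  0.1197] lo [ 0.4156 -0.4727  0.1159] hi [ 0.4232 -0.4322  0.1216] dir [0.065 0.998]
scene tab 66 med [0.4364 0.0883 0.0557] lo [0.4231 0.0849 0.0411] hi [0.4519 0.0906 0.0619] dir [-0.998  0.071]
```

View pics/end.png

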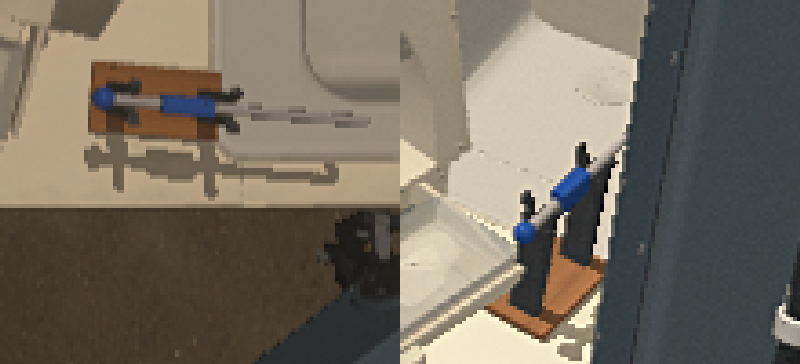

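The rod lies in both forks exactly as it started (grip at (190,105) left and (572,188) right), the gripper is clear, and the tab has stayed where it was pressed home.

```bash
python3 -c "
from h import *
print(m.sign_off())"
```

```text
the job is handed in; nothing more can be done
None
```

The job is handed in at about 38 s: the gate was pulled 21 mm to its felt stop and held there at about 9 N for over two seconds (highest reading 10.3 N), and the rod is back in both forks and released.

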